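# Inspect a repaired nest box with a rigid inspection camera

### The arm

A 6-joint arm with a two-finger parallel gripper is mounted at the origin on the work surface. World frame = base frame: x ahead of the robot, y to its left, z up, the work surface at z = 0. Lengths are in m, angles in rad, forces in N, time in s.
With the tool pointing down it reaches from about 0.275 to 0.75 m from the base axis. Payload 10.2 kg.
Tool frame: the origin (TCP) lies midway between the tips of the shut fingers; the grasp point (between the pads) lies 19 mm behind it (env.hold_point_z is the distance from the TCP to the grasp point, in m); z points along the fingers, y is the line along which they close (so a half turn about z gives the same grasp; the last joint's range is limited). The gripper opens to 85 mm and grips with 20 to 120 N. Pads are 22 mm wide; open, the fingers measure 114 mm over their backs; the gripper's body (76 mm by 85 mm) begins 54 mm behind the grasp point. The pads swing forward as they close: fully open they stand 13 mm farther back than shut.
Start: joints at [-1.502, 0.313, 1.498, -0, 1.331, -0.223], TCP at [0.151, -0.503, 0.231] pointing down, gripper open.
Joint ranges: [-2.94, 2.94], [-0.97, 2.17], [0.19, 2.56], [-1.23, 4.37], [0.02, 3.11], [-2.88, 2.88]. Speed limits (rad/s): [2.39, 2.39, 3.01, 3.14, 3.14, 3.14].

### API

Orientations are given as a unit quaternion [x, y, z, w].
In Python, from bench import env, kinematics, monitor, eyes, job gives the robot as it stands. The module is installed in compiled form; this text tells all that it offers. Calls block until the motion is done:
- env.reach(position, orientation): joint-space move of the TCP to a pose.
- env.movel(position, velocity=0.15, frame=None, guard=None): straight line of the TCP; frame=None keeps the orientation; velocity is the mean speed in m/s. With guard (N) it stops when the force on the tool has changed by that much, and returns True; else False.
- env.set_joints(angles): joint-space move.
- env.release() and env.close_gripper(effort=None): open the fingers fully, or close them until they stop; effort is the grip in N (None keeps the last).
- env.hold(seconds).
- kinematics.ik(position, orientation): joint angles nearest the present ones, or None.
- monitor.sense(): the state.
- eyes.grab_frame(name): name is "scene" or "top" or "wrist"; returns a dict with "frame" (384x512x3 uint8, red, green, blue), "mtx" (3x3 intrinsics, pixels), "view" (4x4, takes a point from world to camera coordinates). Camera axes: x right, y down, z forward; pixel columns grow to the right and rows downward; lengths in m; the calibration is good to about 2 mm. A picture is of the moment at which its call begins. There is no depth.
A pose or a line that the arm cannot do raises env.MotionError and nothing moves.
- job.hand_in(): hands the job in; it is judged then, once.
The state is a dict: "clock": time; "joints": joint angles; "qvel": joint speeds; "joint_efforts": joint torques, N m; "position": TCP position; "ee_rot": TCP orientation; "contact_force": force on the tool from outside, world axes, zero at the start; "ft_torque": the same for the moment, N m; "finger_gap": opening from 0.0 (shut) to 1.0 (fully open); "gripper_force": force on a finger pad.
Only numpy, scipy, OpenCV 4.12 (cv2) and the standard library are available. Lean on these libraries where they do the work, as an engineer would, in place of code of your own. Each camera call takes 0.05 s, during which the arm holds its last target. There are 200 camera calls.

### The job

Take the inspection camera from the tool rack and, keeping it upright, run its lens slowly (about 3 cm a second) along the glued joint between the nest box's front and its dark side board, about 15 mm above the wood, from the foot end to just short of the roof. Then lower its stem through the middle of the round entrance hole until the yellow ring is level with the bark face, and finish while holding it there, upright, centred and still. Neither the camera nor the gripper may touch the nest box, which is freshly oiled, and everything else stays where it is.

Things in the scene. Friction and masses are not known exactly. Their poses are not given: they have to be found in the camera images.
- camera_grip (a point): Centre of the inspection camera's handle, to be grasped: upright, black, round, 30 mm in diameter, 80 mm tall, two orange bands, pale-blue screen on top. A 12 mm steel stem 110 mm long points down from it (0.11 to 0.22 kg in all). It hangs loose in one of the rack's 16 mm holes, the handle's underside on the rack. On the axis, 40 mm above that underside; lifts straight out by 110 mm.
- camera_lens (a point): Lower end of the camera's stem (black tip with the lens, looking straight down), on the axis, 150 mm below camera_grip.
- camera_ring (a point): Middle of the yellow ring (depth mark, 4 mm tall) round the stem, on the axis, 60 mm above the lens, 90 mm below camera_grip.
- camera: The whole inspection camera; its origin is the lens end, its z axis points up the stem to the handle.
- nestbox: Wooden nest box on its back, fixed: 240 mm long, 150 wide, front facing up 150 above the bench. Origin on the bench under its middle; x from foot to roof, y to the dark side board, z up. Pale front, 120 wide, flush between 15 mm side boards. Roof board (190 wide) at the +x end, from x = 113 mm, stands 199 above the bench. Dark bark plate 85 x 80 x 12 mm on the front round the hole, its face 162 above the bench.
- hole (a point): Centre of the round entrance hole at the bark face (162 mm above the bench, at x = 55 mm, y = 0 in the nest box's frame). The bore is vertical, 28 mm in diameter and 27 mm deep through bark and front; the box below is empty down to 15 mm above the bench.
- joint_foot (a point): Where the pass begins: on the joint line (a thin dark line between the pale front and the dark side board, 60 mm from the box's middle line), 15 mm from the foot end, at the wood's surface, 150 mm above the bench.
- joint_roof (a point): Where the pass ends: on the same joint line 190 mm farther on, about 32 mm short of the roof, at the wood's surface. The joint is straight between the two.
- rack: Wooden tool rack fixed to the bench: a top board 240 mm (y) x 70 mm (x), its upper face 125 mm above the bench, on two end cheeks, with three holes 80 mm apart along y. Origin on the bench under its middle; z up.
- screwdriver: Bystander in the rack: screwdriver with a red and yellow handle 30 mm in diameter and 80 mm tall. Origin on its axis at the rack's upper face.
- awl: Bystander in the rack: awl with a brown wooden handle 34 mm in diameter and 62 mm tall. Origin on its axis at the rack's upper face.
- tin: Bystander on the bench: closed tin with a red lid, 89 mm in diameter, 104 mm tall. Origin under its middle.
- plane: Bystander on the bench: steel hand plane 240 x 60 mm, about 100 mm tall at its black handle. Origin under its middle, x along its length.

How it is judged:
By the outcome, as a careful person would: the job done as asked, in the order asked, and still so for the second after the job is handed in, while the arm keeps its last pose, push and grip.
It also fails if it takes over 67 s, if anything falls off the work surface, if the arm or the gripper's body presses on something with over 40 N, if the wrist force passes 120 N, or if a joint passes its speed limit or range.

## Working session

There is one attempt and no reset: what is moved stays moved. The work goes in short steps, each a Python script; the robot and the scene stay as the last script left them, time stands still between calls to the robot, and variables do not carry over. Pictures are saved under pics/ and viewed, at most 10 in all, crops included, and the job is handed in when it is done.

```bash
mkdir -p pics && python3 - <<'E'
from bench import env, kinematics, monitor, eyes, job
import cv2,numpy as np
for n in ["scene","top"]:
    d=eyes.grab_frame(n); cv2.imwrite(f"pics/{n}0.png",cv2.cvtColor(d["frame"],cv2.COLOR_RGB2BGR)); np.savez(f"{n}0.npz",**d)
    V=np.array(d["view"]);print(n,np.array(d["mtx"]).round(1).tolist(),(-V[:3,:3].T@V[:3,3]).round(3),V[2,:3].round(2))
s=monitor.sense();print(s["clock"],s["ee_rot"],env.hold_point_z)
E
```

```text
scene [[447.0, 0.0, 261.4], [0.0, 447.0, 191.8], [0.0, 0.0, 1.0]] [1.12  0.086 0.977] [-0.48 -0.16 -0.86]
top [[348.2, 0.0, 250.9], [0.0, 348.2, 190.6], [0.0, 0.0, 1.0]] [ 0.574 -0.064  0.866] [ 0.07 -0.02 -1.  ]
0.1 [ 9.89377646e-01  1.45366945e-01  3.96751203e-05 -5.69150267e-04] 0.0187
```

View pics/scene0.png

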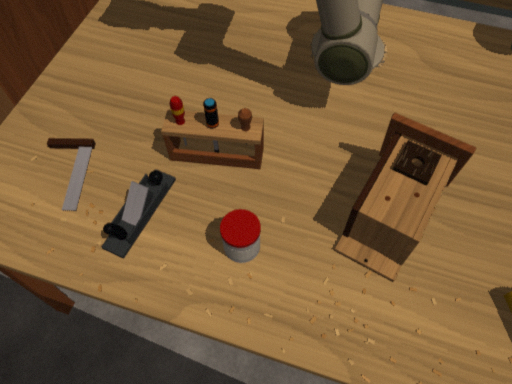

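View pics/top0.png

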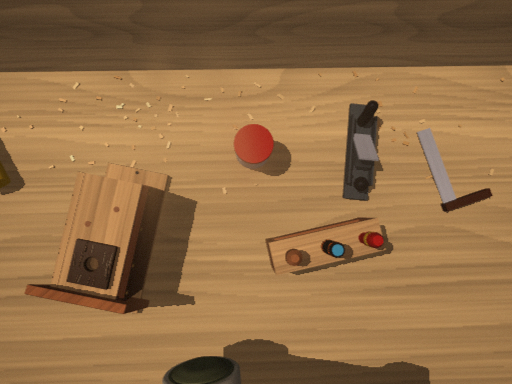

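The scene view shows the box at right, with its roof towards the robot and the hole at about (418,162), and the rack in the middle with the camera at (211,110). The top view has the hole at (92,264), the camera's screen at (338,250), the awl at (293,257) and the screwdriver at (375,240). I'll zoom in on the box in both views.

```bash
python3 - <<'E'
import cv2,numpy as np
a=cv2.imread("pics/top0.png")[155:315,20:180];b=cv2.imread("pics/scene0.png")[110:280,330:480]
a=cv2.resize(a,None,fx=2.5,fy=2.5,interpolation=3);b=cv2.resize(b,(int(150*2.5),425),interpolation=3)
o=np.zeros((425,775,3),np.uint8);o[:400,:400]=a;o[:,400:]=b
cv2.imwrite("pics/z0.png",cv2.convertScaleAbs(o,alpha=1.5))
E
```

```text
(no output)
```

View pics/z0.png

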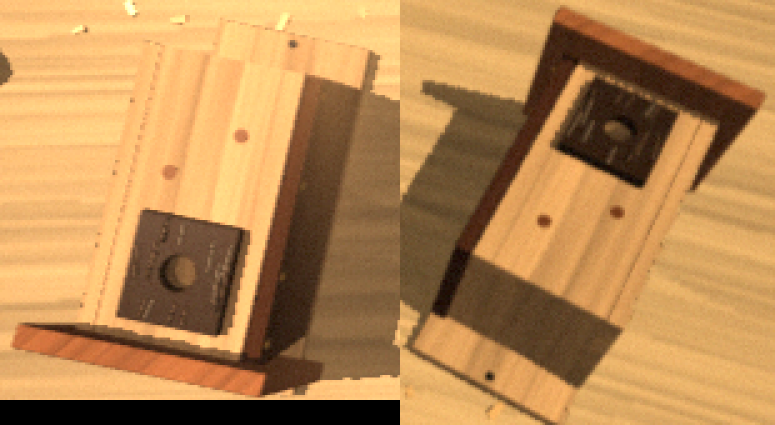

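In the zoom the dark board is on the robot's right side of the box. Its joint runs from top px (142.8,184) to (118,297), and the hole is at (91.6,264). Next come rough positions, then close-up wrist views.

```bash
cat > h.py <<'E'
import cv2,numpy as np
from scipy.spatial.transform import Rotation as R
def ray(d,uv,z):
    V=np.array(d["view"]);K=np.array(d["mtx"]);c=-V[:3,:3].T@V[:3,3]
    r=V[:3,:3].T@np.linalg.solve(K,[uv[0],uv[1],1.]);return c+r*(z-c[2])/r[2]
def proj(d,p):
    V=np.array(d["view"]);q=np.array(d["mtx"])@(V[:3,:3]@np.array(p)+V[:3,3]);return q[:2]/q[2]
def down(yaw): # tool z down, tool y (closing line) at yaw+90deg in world, tool x at yaw
    c,s=np.cos(yaw),np.sin(yaw)
    return R.from_matrix(np.array([[c,s,0],[s,-c,0],[0,0,-1.]])).as_quat()
def blobs(d,lo,hi,n=3):
    m=cv2.inRange(cv2.cvtColor(np.array(d["frame"]),cv2.COLOR_RGB2HSV),lo,hi)
    k,l,s,c=cv2.connectedComponentsWithStats(m);i=np.argsort(-s[1:,4])[:n]+1
    return [(c[j].round(1),s[j].tolist()) for j in i]
E
python3 - <<'E'
from h import *
t=dict(np.load("top0.npz"));s=dict(np.load("scene0.npz"))
print("screen top",[(b,ray(t,b[0],.205).round(3)) for b in blobs(t,(90,100,80),(115,255,255),2)])
print("screen scene",[(b,ray(s,b[0],.205).round(3)) for b in blobs(s,(90,100,80),(115,255,255),2)])
print("hole",ray(t,(91.6,263.8),.162),ray(s,(330+219/2.5,110+128/2.5),.162))
f=ray(t,(142.8,184.2),.15);r=ray(t,(118,297),.15);print("joint",f,r,np.degrees(np.arctan2(*(r-f)[1::-1])),np.linalg.norm(r-f))
for n,p,z in [("awl",(293,256),.187),("scr",(377,240),.205),("rackA",(268,240),.125),("rackB",(377,219),.125),("rackC",(277,273),.125)]:print(n,ray(t,p,z).round(3))
E
```

```text
screen top [((array([337.4, 249.6]), [332, 244, 12, 12, 112]), array([ 0.505, -0.241,  0.205]))]
screen scene [((array([209.1, 101.9]), [205, 99, 9, 7, 53]), array([ 0.506, -0.24 ,  0.205]))]
hole [0.4858621 0.2381508 0.162    ] [0.48739783 0.23994747 0.162     ]
joint [0.64279297 0.14034736 0.15      ] [0.41714729 0.19053258 0.15      ] 167.46109329149175 0.23115910515679988
awl [ 0.493 -0.158  0.187]
scr [ 0.521 -0.317  0.205]
rackA [ 0.52  -0.115  0.125]
rackB [ 0.559 -0.35   0.125]
rackC [ 0.451 -0.132  0.125]
```

```bash
python3 - <<'E'
from h import *
from bench import env, kinematics, monitor, eyes, job
def go(p,yaws):
    c=[]
    for y in yaws:
        q=kinematics.ik(p,down(y))
        if q is not None:c.append((np.abs(np.array(q)-monitor.sense()["joints"]).max(),y))
    print(p,[(round(a,2),round(np.degrees(b))) for a,b in c]); y=min(c)[1]; env.reach(p,down(y)); return y
a=np.radians(100)
print(go([.50,-.235,.33],[a,a-np.pi]))
def shot(n):
    d=eyes.grab_frame("wrist");cv2.imwrite(f"pics/{n}.png",cv2.cvtColor(d["frame"],cv2.COLOR_RGB2BGR));np.savez(n+".npz",**d)
    V=d["view"];print(n,(-V[:3,:3].T@V[:3,3]).round(3),V[2,:3].round(2),monitor.sense()["clock"])
    return d
d=shot("w_rack");print(proj(d,[.505,-.241,.205]))
b=np.radians(167.5)
print(go([.50,.235,.40],[b,b-np.pi,b-np.pi/2,b+np.pi/2]))
d=shot("w_box");print(proj(d,[.486,.239,.162]))
p=[cv2.imread(f"pics/{n}.png") for n in("w_rack","w_box")]
cv2.imwrite("pics/w1.png",cv2.resize(np.vstack(p),(400,600),interpolation=3))
cv2.imwrite("pics/w1.png",np.hstack([cv2.resize(x,(400,300),interpolation=3) for x in p]))
E
```

```text
[0.5, -0.235, 0.33] [(np.float64(0.85), 100), (np.float64(2.54), -80)]
1.7453292519943295
w_rack [ 0.488 -0.171  0.472] [ 0.04 -0.26 -0.97] 1.8
[259.3274097  189.81792151]
[0.5, 0.235, 0.4] [(np.float64(0.88), 168), (np.float64(2.84), -12), (np.float64(1.27), 78), (np.float64(1.87), 258)]
2.923426497090502
w_box [0.436 0.249 0.542] [ 0.25 -0.06 -0.97] 3.5833
[255.18692988 152.4555041 ]
```

View pics/w1.png

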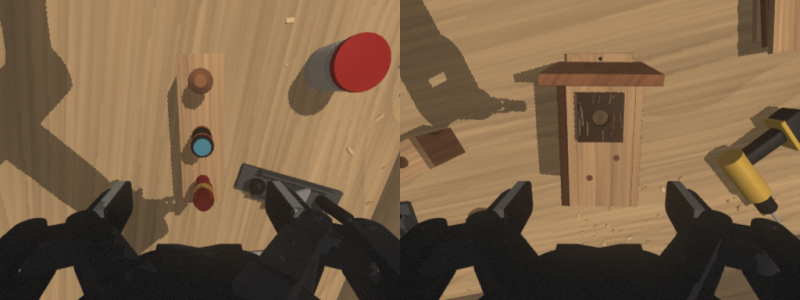

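The rack view shows the awl, camera and screwdriver in a column, with the camera's screen at about (260,190) full-res. The box view shows the hole at about (256,151), the dark board on the left and the joint from about (730/1.28 scale) bark to foot. I'll enlarge the box and measure the screen ellipse.

```bash
python3 - <<'E'
from h import *
d=dict(np.load("w_box.npz"));i=cv2.cvtColor(d["frame"],cv2.COLOR_RGB2BGR)
cv2.imwrite("pics/z1.png",cv2.convertScaleAbs(cv2.resize(i[85:270,190:320],None,fx=3.2,fy=3.2,interpolation=2),alpha=1.8))
r=dict(np.load("w_rack.npz"))
for b in blobs(r,(90,60,60),(115,255,255),2): print(b,ray(r,b[0],.205).round(4))
g=i.astype(int)
# across-joint profiles
for v in (195,215,235,255):
    print(v,[tuple(map(int,x)) for x in g[v-2:v+3,200:224].mean(0).round()[:,[1]]])
E
```

```text
(array([258.6, 188.2]), [248, 177, 22, 23, 402]) [ 0.504  -0.2395  0.205 ]
195 [(81,), (81,), (80,), (77,), (56,), (54,), (51,), (53,), (52,), (53,), (56,), (53,), (54,), (48,), (62,), (110,), (132,), (130,), (129,), (129,), (128,), (128,), (127,), (128,)]
215 [(80,), (80,), (81,), (83,), (75,), (54,), (54,), (54,), (53,), (54,), (55,), (56,), (56,), (54,), (50,), (77,), (129,), (132,), (130,), (128,), (130,), (128,), (127,), (126,)]
235 [(139,), (138,), (138,), (138,), (138,), (126,), (59,), (54,), (55,), (55,), (56,), (57,), (56,), (56,), (54,), (57,), (93,), (129,), (130,), (131,), (129,), (128,), (129,), (128,)]
255 [(137,), (137,), (137,), (137,), (137,), (133,), (106,), (54,), (53,), (54,), (57,), (56,), (56,), (56,), (54,), (50,), (67,), (117,), (132,), (129,), (129,), (130,), (133,), (132,)]
```

View pics/z1.png

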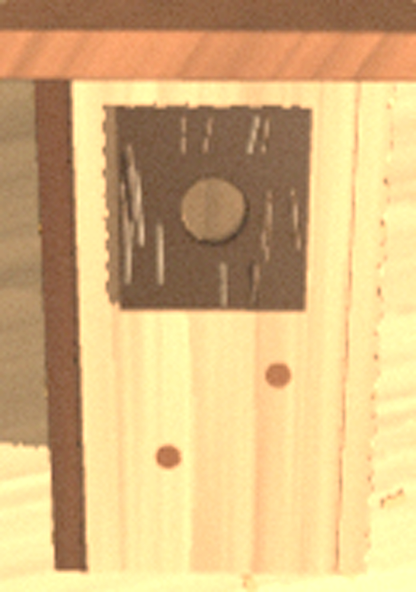

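The zoomed view shows the joint edge at full-res about (214.4,195) to (216.6,255) and the foot end at v≈263.5. The other joint runs (301,113) to (295,263), and the hole is at about (257,150.6).

```bash
python3 - <<'E'
from h import *
d=dict(np.load("w_box.npz"));g=cv2.cvtColor(d["frame"],cv2.COLOR_RGB2GRAY).astype(np.float32)
L=[]
for v in range(120,258,3):
    p=g[v-1:v+2,205:222].mean(0); k=np.argmax(np.diff(p)); th=.5*(p[:max(k-2,1)].mean()+p[min(k+3,15):].mean())
    j=np.where((p[:-1]<th)&(p[1:]>=th))[0]
    if len(j): L.append(ray(d,(205+j[-1]+(th-p[j[-1]])/(p[j[-1]+1]-p[j[-1]]),v),.15)[:2])
L=np.array(L,np.float32);vx,vy,x0,y0=cv2.fitLine(L,cv2.DIST_HUBER,0,1e-4,1e-4).ravel();
u=np.array([vx,vy]);u*=-np.sign(vx);n=np.array([-u[1],u[0]])  # box x, box y
o=np.array([x0,y0]);print("yaw",np.degrees(np.arctan2(u[1],u[0])),"resid mm",np.std((L-o)@n)*1e3)
r=np.array([ray(d,p,.15)[:2] for p in [(300.9,113),(295.3,263)]]);print("width",(r-o)@n)
f=ray(d,(216.8,263.5),.15)[:2];fx=f@u
# hole: rim pixels, bright disc inside bark
m=(cv2.GaussianBlur(g,(3,3),0)>75).astype(np.uint8)[135:168,240:275]
k,l,s,c=cv2.connectedComponentsWithStats(m,connectivity=4);i=l[15,16];print(s[i],c[i]+[240,135])
h=ray(d,(190+214/3.2-.3,85+211/3.2-.3),.162)[:2]; hd=ray(d,c[i]+[240,135],.162)[:2]
ee=d["mtx"][0,0]*.028/np.linalg.norm(d["view"][:3,:3]@[*h,.162]+d["view"][:3,3]);print("hole diam px",ee)
for q in(h,hd): print("hole",q,"box x from foot",q@u-fx,"(175)  y off joint",(q-o)@n,"(-60)")
o=o+u*(fx-o@u);print("foot corner on joint",o,"u",u)
for a in(.015,.205):print(o+u*a)
E
```

```text
yaw 167.1797 resid mm 0.11842328
width [-0.11852611 -0.1202406 ]
[  0   0  35  33 942] [257.3970276  151.24734607]
hole diam px 20.77366232983057
hole [0.4840322  0.24133709] box x from foot 0.17487762378160082 (175)  y off joint -0.059701121144382335 (-60)
hole [0.48506639 0.24223342] box x from foot 0.1740681097761851 (175)  y off joint -0.06080459047075167 (-60)
foot corner on joint [0.64130297 0.14431998] u [-0.97507083  0.22189395]
[0.62667691 0.14764839]
[0.44141345 0.18980824]
```

```bash
python3 - <<'E'
from h import *
from bench import env, kinematics, monitor, eyes, job
x,y=.5045,-.240;hz=env.hold_point_z;q=down(np.radians(100))
env.reach([x,y,.30],q)
print(env.movel([x,y,.165-hz],velocity=.12,guard=15))
env.close_gripper(50);s=monitor.sense();print(s["finger_gap"]*85,s["gripper_force"],s["contact_force"],s["position"],s["clock"])
print(env.movel([x,y,.165-hz+.21],velocity=.12,guard=None));env.hold(.3)
s=monitor.sense();print(s["finger_gap"]*85,s["gripper_force"],s["contact_force"],s["ft_torque"],s["clock"])
P=[]
for n in("top","scene","wrist"):
    d=eyes.grab_frame(n);np.savez(n+"1.npz",**d);P.append(cv2.cvtColor(d["frame"],cv2.COLOR_RGB2BGR))
    print(n,proj(d,[x,y,.375]),proj(d,[x,y,.285]),proj(d,[x,y,.225]))
cv2.imwrite("pics/g1.png",np.hstack([P[1][20:180,120:300],P[0][150:310,250:430]]).repeat(2,0).repeat(2,1))
E
```

```text
False
28.504136510169783 49.543046057224274 [-1.02491392  0.3739278   3.58256467] [ 0.5045215  -0.24006935  0.14656314] 7.3417
False
28.783082417232198 49.37244951725006 [ 0.60331751  0.34954149 -2.77644011] [-0.01308094  0.01473063 -0.04328473] 9.5417
top [369.65283755 261.69489866] [350.05721571 254.48262533] [340.05302942 250.8005311 ]
scene [200.71435361  41.83473724] [205.66715732  75.66056304] [208.53904017  95.27446554]
wrist [254.95353182 255.74690748] [254.73844343 200.11368617] [254.66892817 182.13337012]
```

View pics/g1.png

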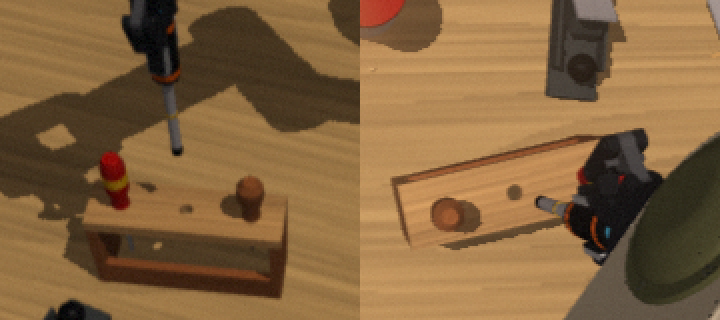

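In the scene view the lens sits at (209,96), where I predicted (208.5,95.3), and the top view agrees to about 1.5 px, so the stem is hanging straight. Next I carry it to above the start of the joint, 6 cm high, and check it relative to the joint.

```bash
python3 - <<'E'
from h import *
from bench import env, kinematics, monitor, eyes, job
hz=env.hold_point_z;off=.15-hz
q=down(np.radians(140))
s=np.array([.62668,.14765]);e=np.array([.44141,.18981]);h=np.array([.4845,.2405])
for p,z in((s,.165),(e,.165),(h,.102)):print(kinematics.ik([*p,z+off],q))
p=monitor.sense()["position"];env.movel([p[0],p[1],.235+off],velocity=.1)
env.movel([*s,.235+off],velocity=.2,frame=q)
print(env.movel([*s,.185+off],velocity=.08));env.hold(.5)
st=monitor.sense();print(st["clock"],st["position"]-np.array([*s,.185+off]),st["finger_gap"]*85,st["joints"])
P=[]
for n in("top","scene"):
    d=eyes.grab_frame(n);np.savez(n+"2.npz",**d)
    uv=proj(d,[*s,.185]);print(n,"lens",uv,"ring",proj(d,[*s,.245]),"jf",proj(d,[*s,.15]),"jr",proj(d,[*e,.15]),"hole",proj(d,[*h,.162]))
    c=(proj(d,[*s,.2])).astype(int)-[35,35];c=c.clip(0);print(c)
    P.append(cv2.resize(cv2.cvtColor(d["frame"],cv2.COLOR_RGB2BGR)[c[1]:c[1]+80,c[0]:c[0]+80],None,fx=5,fy=5,interpolation=2))
cv2.imwrite("pics/s1.png",cv2.convertScaleAbs(np.hstack(P),alpha=1.6))
E
```

```text
[ 4.97544936e-02  5.63344296e-01  9.61698516e-01 -4.44089210e-16
  1.61654984e+00 -8.22910132e-01]
[ 1.61632587e-01  1.72466232e-01  1.50753068e+00 -4.44089210e-16
  1.46159574e+00 -7.11032039e-01]
[ 2.44052618e-01  3.46560651e-01  1.44608012e+00 -4.44089210e-16
  1.34895189e+00 -6.28612008e-01]
False
13.4 [7.14829315e-06 1.34684300e-05 2.35913350e-05] 28.747471127961532 [ 4.97763085e-02  5.61896955e-01  9.13837621e-01 -2.82567788e-06
  1.66582550e+00 -8.22873267e-01]
top lens [133.88406409 190.93397449] ring [123.29662438 188.58734078] jf [139.23935002 192.12093704] jr [118.37714828 284.6795229 ] hole [ 90.39607828 264.5308223 ]
[ 96 155]
scene lens [365.56453436 196.91984594] ring [371.88844581 181.51037889] jf [362.19740015 205.12453763] jr [396.93026464 142.62261912] hole [418.04373432 160.22838075]
[332 158]
```

View pics/s1.png

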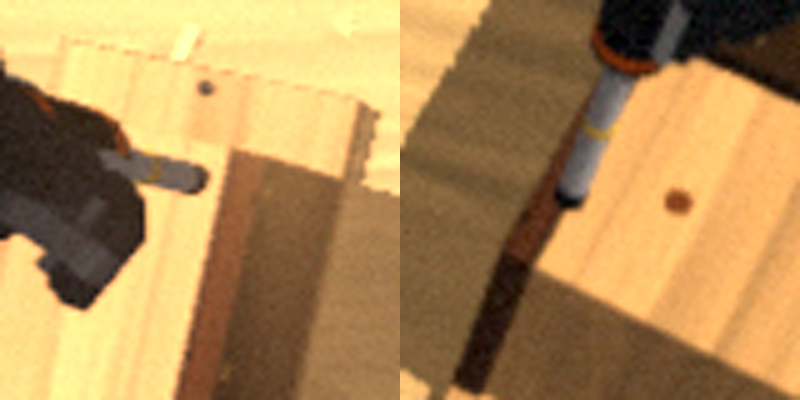

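The top view puts the lens at (135.4,190.8) and the scene view at (365.8,197), against predictions of (133.9,190.9) and (365.6,196.9). The joint's foot corner is shifted by the same amount in each view, so relative to the joint the lens is right to about 1 mm. I'll run the pass and then move above the hole.

```bash
python3 - <<'E'
from h import *
from bench import env, kinematics, monitor, eyes, job
off=.15-env.hold_point_z
u=np.array([-.97507,.22189]);s=np.array([.62668,.14765])-.002*u;e=s+.194*u;h=np.array([.4842,.2414])
env.movel([*s,.165+off],velocity=.03);env.hold(.3)
t=monitor.sense()["clock"];env.movel([*e,.165+off],velocity=.03);print("pass s",monitor.sense()["clock"]-t)
env.hold(.3);env.movel([*e,.20+off],velocity=.06);env.movel([*h,.20+off],velocity=.06)
env.movel([*h,.18+off],velocity=.04);env.hold(.6)
st=monitor.sense();print(st["clock"],st["contact_force"],st["finger_gap"]*85,st["position"]-np.array([*h,.18+off]))
P=[]
for n in("top","scene"):
    d=eyes.grab_frame(n);np.savez(n+"3.npz",**d)
    c=(proj(d,[*h,.18])).astype(int)-[40,40];print(n,"lens",(proj(d,[*h,.18])-c)*5,"hole",(proj(d,[*h,.162])-c)*5)
    P.append(cv2.resize(cv2.cvtColor(d["frame"],cv2.COLOR_RGB2BGR)[c[1]:c[1]+80,c[0]:c[0]+80],None,fx=5,fy=5,interpolation=2))
cv2.imwrite("pics/s2.png",cv2.convertScaleAbs(np.hstack(P),alpha=1.9))
E
```

```text
pass s 6.6166
24.8 [ 0.2084351   1.29754385 -2.50292619] 28.53828630820677 [-3.07561433e-06 -7.82679351e-06  8.74292707e-06]
top lens [204.16367373 200.11202796] hole [224.67734021 193.48702111]
scene lens [200.03133194 202.69325015] hole [187.37106543 226.1367985 ]
```

View pics/s2.png

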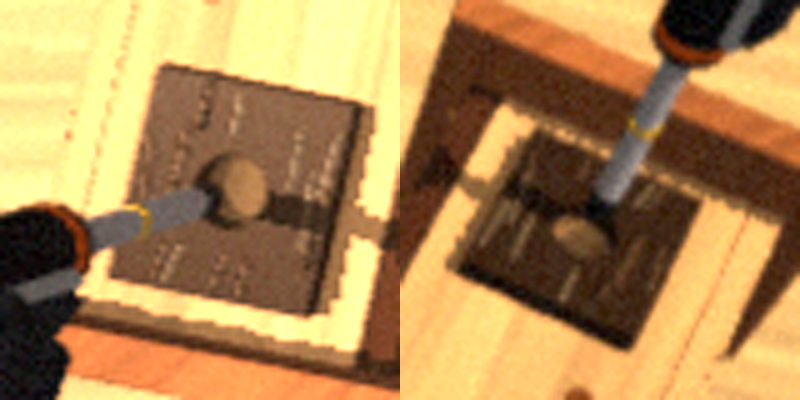

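The lens is over the hole. In the top crop it is at about (210,202) with the hole at about (237,188), and in the scene crop it is at about (604,204) with the hole at about (582,231). Relative to prediction that suggests an offset of about 3 mm, so I'll measure it numerically: stem edges in the current frames, and the hole in the unobstructed first frames.

```bash
python3 - <<'E'
from h import *
h=np.array([.4842,.2414]);P=[]
for n in("top","scene"):
    a=dict(np.load(n+"0.npz"));d=dict(np.load(n+"3.npz"))
    diff=cv2.absdiff(a["frame"],d["frame"]).max(2).astype(np.float32)
    hsv=cv2.cvtColor(d["frame"],cv2.COLOR_RGB2HSV)
    # stem: profiles perpendicular to predicted axis, z from .20 to .27
    res=[]
    for z in np.arange(.195,.272,.004):
        p=proj(d,[*h,z]);t=proj(d,[*h,z+.01])-p;t/=np.linalg.norm(t);w=np.array([-t[1],t[0]])
        k=np.arange(-9,9.01,.25);pts=(p+k[:,None]*w).astype(np.float32)
        S=cv2.remap(d["frame"],pts[None,:,0],pts[None,:,1],cv2.INTER_LINEAR)[0].astype(float)
        blue=S[:,2]-.6*S[:,0]   # steel is neutral, wood is not
        th=.5*(blue.max()+np.median(blue));i=np.where(blue>th)[0]
        res.append((z,k[i].mean() ,k[i].max()-k[i].min()))
    sc=np.linalg.norm(proj(d,[*h+[.001,0],.19])-proj(d,[*h,.19]))
    print(n,"px/mm",round(sc,3),"w",w.round(2));print(np.array(res)[:,1:].round(1).T.tolist())
    p=proj(a,[*h,.162]);c=p.astype(int)-13
    P.append(cv2.resize(a["frame"][c[1]:c[1]+27,c[0]:c[0]+27],(378,378),interpolation=2));print("pred hole zoom",(p-c+.5)*14)
cv2.imwrite("pics/s3.png",cv2.cvtColor(cv2.convertScaleAbs(np.hstack(P),alpha=1.9),cv2.COLOR_RGB2BGR))
E
```

```text
top px/mm 0.533 w [-0.31 -0.95]
[[0.6, 0.8, 0.6, 0.8, 0.8, 0.5, 0.6, 0.7, -1.0, 0.8, 0.5, 0.6, 0.5, 0.4, 0.4, 0.6, 0.6, 0.8, 0.6, 0.7], [6.2, 6.5, 6.2, 6.5, 6.0, 6.0, 6.2, 6.2, 7.8, 1.5, 4.0, 4.8, 6.0, 5.8, 5.8, 5.8, 5.8, 6.5, 7.0, 11.5]]
pred hole zoom [202.09655258 198.7636591 ]
scene px/mm 0.369 w [0.88 0.48]
[[-0.1, 0.2, 0.1, 0.2, 0.0, 0.0, 0.1, 0.0, 0.1, 3.2, -0.5, -0.4, -0.2, 0.0, 0.0, 0.0, -0.1, -0.1, -0.1, -0.2], [5.2, 5.5, 5.8, 5.5, 5.5, 5.5, 5.2, 5.5, 5.8, 14.2, 2.0, 4.2, 5.5, 6.0, 5.5, 6.0, 5.8, 5.8, 5.8, 5.5]]
pred hole zoom [195.63898321 192.1830358 ]
```

View pics/s3.png

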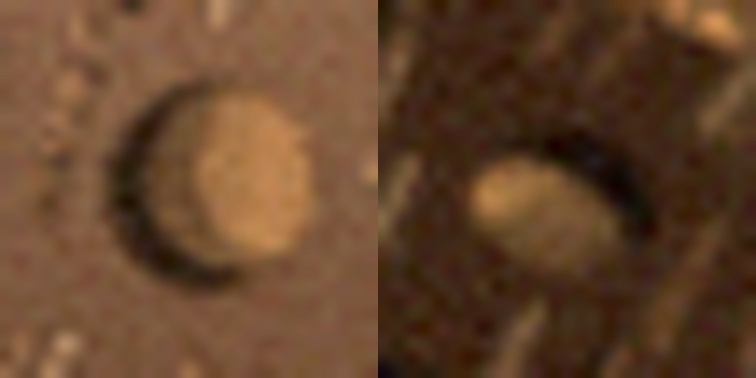

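Across the viewing directions, stem and hole agree within 0.01 px in the top view (rim centre (211,186) in the zoom) and 0.3 px in the scene view. That is an offset of about 1 mm, so I nudge by it and lower.

```bash
python3 - <<'E'
from h import *
from bench import env, kinematics, monitor, eyes, job
off=.15-env.hold_point_z;h=np.array([.4845,.2405])
env.movel([*h,.18+off],velocity=.01)
print(env.movel([*h,.102+off],velocity=.03,guard=6));env.hold(1.)
st=monitor.sense();print(st["clock"],st["contact_force"],st["ft_torque"],st["finger_gap"]*85,st["position"]-np.array([*h,.102+off]))
P=[]
for n in("top","scene"):
    d=eyes.grab_frame(n);c=(proj(d,[*h,.162])).astype(int)-[30,30]
    print(n,(proj(d,[*h,.162])-c+.5)*6.6)
    P.append(cv2.resize(cv2.cvtColor(d["frame"],cv2.COLOR_RGB2BGR)[c[1]:c[1]+60,c[0]:c[0]+60],None,fx=6.6,fy=6.6,interpolation=2))
cv2.imwrite("pics/s4.png",cv2.convertScaleAbs(np.hstack(P),alpha=1.9))
E
```

```text
False
28.9 [-0.50518272 -0.28235695 -0.80806502] [-0.0262104  -0.0089381   0.02470717] 28.90411017770344 [-5.21317634e-06  3.93064803e-08 -2.52389977e-05]
top [203.91411665 204.80342719]
scene [201.58864649 202.80731294]
```

View pics/s4.png

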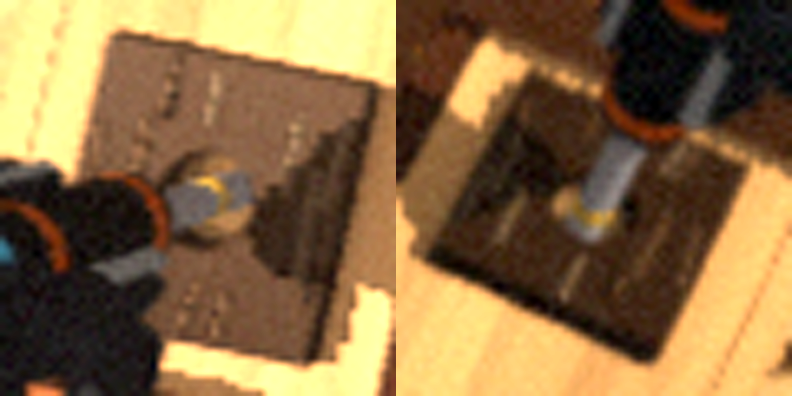

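The ring sits at the bark face and inside the hole in both views: top at (213,188), scene at (597,217) with the hole spanning 553–637. One last check that the force readings are just noise, then hand in.

```bash
python3 - <<'E'
from bench import env, monitor, job
import numpy as np
F=[]
for _ in range(12): env.hold(.05);F.append(monitor.sense()["contact_force"])
F=np.array(F);m=F.mean(0);print(m,F.std(0))
if np.abs(m[:2]).max()<1 and -3.5<m[2]<-.8: print(job.hand_in())
E
```

```text
[-0.36371341  0.05623583 -1.87116863] [0.55251906 0.56002701 0.42509969]
the job is handed in; nothing more can be done
None
```

The job is handed in: the joint pass ran in 6.6 s at about 15 mm, with no sign of contact. The camera is now held still and upright in the entrance hole, centred to about 1 mm, with its yellow ring level with the bark face.

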